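# Draw the vial tray out of the warmer with the pull hook

## Robot

A 6-joint arm with a two-finger parallel gripper is mounted at the origin on the work surface. World frame = base frame: x ahead of the robot, y to its left, z up, the work surface at z = 0. Lengths are in mm, angles in rad, forces in N, time in s.
With the tool pointing down it reaches from about 400 to 925 mm from the base axis. Payload 12.5 kg.
Tool frame: the origin (TCP) lies at the very end of the fingers, on their centre line; the grasp point (between the pads) lies 19 mm behind it; x points along the fingers, y is the direction in which the jaws open and shut, and the axes are right-handed (so a half turn about x gives the same grasp; the last joint's range is limited). The gripper opens to 95 mm and grips with 3 to 60 N. Pads are 20 mm wide; open, the fingers measure 119 mm over their backs; the gripper's body (75 mm by 180 mm) begins 59 mm behind the grasp point.
Start: joints at [1.127, 0.491, 1.559, -0, 1.092, -0.106], TCP at [207.117, 589.703, 214.661] pointing down, gripper open.
Joint ranges: [-3.1, 3.1], [-0.84, 2.19], [0.05, 2.79], [-1.13, 4.28], [0.06, 2.93], [-2.69, 2.69]. Speed limits (rad/s): [2.22, 2.22, 2.79, 3.14, 3.14, 3.14].

## Interface

Orientations are given as [roll, pitch, yaw] about the fixed x, y, z axes, in that order (R = Rz(yaw) Ry(pitch) Rx(roll)).
In Python, from cell import * gives the robot as it stands.
- The arm moves only by the tool step_arm, never from a script. Its argument "steps" is a list of rows, each a list of 4 numbers: the shift along the tool's x, y, z in units of 50 mm (1.0 is 50 mm), then the turn about the tool's x in units of 8 degrees (1.0 is 8 degrees). A call has 1 to 20 rows; each row shifts and turns the commanded pose from where the row before left it, along the tool's axes as they then stand; what a row does not reach is not made up. A row lasts 1/8 s, in which the tool goes at most 62.5 mm and 10.7 degrees, less where a joint would pass 70% of its speed; a pose out of reach is approached as far as the arm can. A call is refused whole if a number of a shift passes 1 or a number of a turn 1, either way. A call with a gripper value outside its range is refused whole. "jaw" is the closure, from 0 (fully open) to 1 (shut), set as the call begins (left out, the last holds). The fingers move at their own pace and stop on an object; the grip force is fixed at half the most. Time passes only in rows, so rows that do not move let the fingers close. It gives the time, the measured TCP pose, the force and the opening at its end, in the units of the state.
- state(): the state, without advancing time (a new reading comes with each control period).
- read_camera(name): name is "side" or "top"; returns the picture (480x640x3 uint8, red, green, blue); there is no depth.
- camera_info(name): a dict with "mtx" (3x3 intrinsics, pixels), "eye" and "attitude" of the camera in the world. Camera axes: x right, y down, z forward; pixel columns grow to the right and rows downward; lengths in mm; the calibration is good to about 2 mm. A picture is of the moment at which its call begins. camera_info takes no time and is no camera call.
- job_done(): hands the job in, once; it reports no verdict.
The state is a dict: "t": time; "joints": joint angles; "qvel": joint speeds; "tau": joint torques, N m; "eef_pos": TCP position; "tcp_rot": TCP orientation; "ft_force": force on the tool from outside, world axes, zero at the start; "moment": the same for the moment, N m; "opening": opening from 0.0 (shut) to 1.0 (fully open).
Only numpy, scipy, OpenCV 4.12 (cv2) and the standard library are available. Lean on these libraries where they do the work, as an engineer would, in place of code of your own. Each camera call takes 0.05 s, during which the arm holds its last target.

## Task

The vial warmer's tray is warm, so keep the gripper off it: take the pull hook from its rest, drop its bent tip into the steel eye at the front of the tray and draw the tray straight out until it comes up against its sprung stops, then hold it there for about a second with a steady pull of about 14 N, never more than 22 N. Unhook, leaving the tray fully out with its vials standing in it, and lay the hook back in its rest the way it lay before; disturb nothing else on the bench.

Things in the scene. Friction and masses are not known exactly. Their poses are not given: they have to be found in the camera images.
- hook: Pull hook, 110 g: black bar handle 120 (x) x 20 (y) x 24 mm (z); from its +x end a steel rod 6 mm thick runs on along x, 12 mm above the handle's underside, then bends straight down at x = 130 mm. Origin: centre of the handle's underside; x towards the bent tip. Lies level in hook_rest, underside 35 mm above the bench. Grip the handle's middle from above, fingers on its long sides
- hook_tip (a point): lowest point of the hook's down-turned, round-ended tip: in the hook's frame 130 mm along x, 0 in y, 23 mm below the origin
- hook_rest: Fixed steel rest, left or right on the bench: base plate 150 (x) x 70 x 8 mm, two saddles at x = -48 and +48 mm, 14 mm thick, seat 35 mm above the bench between flared cheeks 48 mm high (gap 27 mm or more); 80 mm between the saddles is free for fingers. The hook lies in it with its origin straight above the rest's origin (centre of the underside) and x the same way
- warmer: Fixed vial warmer; front is -x, facing the robot; origin on the bench. White deck x -160 to +200 mm, 200 mm wide, top 20 mm above the bench; clear hood over x = 12 to 160 mm, top at 110 mm, open to the front; control box behind. Two guide rails 12 mm high leave the tray 2 mm of play each side. Two sprung rubber stops under the front of the hood, whose setting differs each time, must be felt: they give about 4 N per mm together
- tray: Loose aluminium tray on the deck, 140 (x) x 116 x 30 mm, 12 cells, an ear each side near the back, pull eye in front (-x). Origin: middle of its front lower edge; axes as the warmer's. Slides along the warmer's x: its origin starts at x = -10 to +10 mm of the warmer's frame and meets the stops at -70 to -82 mm. 0.35 to 0.65 kg with vials; drags with 1 to 6 N
- eye (a point): centre of the tray's pull eye: flat-lying steel ring (hole upright), wire 5 mm thick, hole 13 mm, outside 23 mm; 22 mm in front (-x) of the tray's origin, 42 mm above the bench, 22 mm above the deck; the tip put through the hole should stay clear of the deck
- vial0: white-capped glass vial standing in a cell of the tray, 27 mm across, 52 mm tall; origin under its centre
- vial1: white-capped glass vial standing in a cell of the tray, 27 mm across, 52 mm tall; origin under its centre
- vial2: white-capped glass vial standing in a cell of the tray, 27 mm across, 52 mm tall; origin under its centre
- vial3: white-capped glass vial standing in a cell of the tray, 27 mm across, 52 mm tall; origin under its centre
- media_bottle: glass bottle with a blue screw cap, 70 mm across, 130 mm tall; origin under its centre; bystander, stands on the left or right of the bench, opposite the hook rest
- screw_cap: blue screw cap lying on the bench, 46 mm across, 22 mm tall; origin under its centre; bystander
- bench_vial: vial like those in the tray, 27 mm across, 52 mm tall, standing alone on the bench; origin under its centre; bystander
- tip_box: box with a blue lid, 88 x 123 x 67 mm; origin under its centre; bystander
- beaker: glass beaker, 68 mm across, 90 mm tall; origin under its centre; bystander
- pen: pen lying on the bench, 120 mm long, 10 mm thick, along its x; origin under its middle; bystander
Mind the look-alikes: they are no part of the job. There is more than one size of the tray; the job needs the largest.

How it is judged (in metres and radians):
On the way, in this order (a step that is already met when the one before it is completed fails the run):
1. the hook's tip is down through the tray's eye (horizontal distance between hook_tip and eye below 0.007 m and z of hook_tip in the frame of eye below -0.006 m), for 0.2 s.
2. the tray is out against its sprung stops and the hook pulls on it with at least 10 N (x of tray in the frame of warmer below -0.069 m and contact force between hook and tray above 10 N), for 0.4 s.
At the end, for the whole second after the job is handed in: tray at rest and flat, its origin 64 to 92 mm in front (-x) of the warmer's, vials upright within 0.2 rad; hook at rest in its rest's saddles, upright within 0.12 rad, within 12 mm along, 8 mm across and 4 mm in height of where it lay (x of tray in the frame of warmer between -0.092 and -0.064 m and linear speed of each of tray, hook below 0.01 m/s and angle between tray's own z axis and vertical below 0.05 rad and angle between each of vial0, vial1, vial2, vial3's own z axis and vertical below 0.2 rad and z of hook in the frame of hook_rest between 0.031 and 0.039 m and x of hook in the frame of hook_rest between -0.012 and 0.012 m and y of hook in the frame of hook_rest between -0.008 and 0.008 m and angle between hook's own z axis and vertical below 0.12 rad); the robot touches nothing.
It fails at once if the hook loads the tray with more than 22 N (contact force between hook and tray above 22 N).
It fails at once if the gripper or arm touches the warm tray (contact force between any of the fingers, the arm and tray above 0.5 N).
It fails at once if a vial in the tray tips over (angle between any of vial0, vial1, vial2, vial3's own z axis and vertical above 0.5 rad).
It fails at once if a bystander is moved by more than 25 mm (distance of any of media_bottle, screw_cap, bench_vial, tip_box, beaker, pen from where it was at the start of the episode above 0.025 m).
It also fails if it takes over 72 s, if anything falls off the work surface, if the arm or the gripper's body presses on something with over 40 N, if the wrist force passes 120 N, or if a joint passes its speed limit or range.

## Working session

There is one attempt and no reset: what is moved stays moved. The work goes in short steps, Python scripts to look and compute and a tool call to move; the robot and the scene stay as the last step left them, time stands still between calls to the robot, and variables do not carry over. Pictures are saved under pics/ and viewed, and the job is handed in when it is done.

Besides the shell and the picture viewer there is one more tool, called after ">>>" as name([rows], argument=value, ...), one row to a line, values as JSON. step_arm: Moves the arm, as the interface text tells. Its arguments: {"type":"object","properties":{"steps":{"type":"array","items":{"type":"array","items":{"type":"number"}}},"jaw":{"type":"number"}},"required":["steps"]}

```bash
mkdir -p pics; ls; python3 - <<'E'
from cell import *
import cv2
for n in("side","top"):
    im=read_camera(n); cv2.imwrite(f"pics/{n}0.png",im[:,:,::-1]); print(n,camera_info(n))
print(state())
E
```

```text
pics
side {'mtx': array([[599.49124718,   0.        , 315.44498788],
       [  0.        , 599.49124718, 242.73101457],
       [  0.        ,   0.        ,   1.        ]]), 'eye': array([  24.98254177, -873.83120925,  893.07668738]), 'attitude': array([-2.24614426,  0.00663351, -0.54900358])}
top {'mtx': array([[597.19841291,   0.        , 318.69656201],
       [  0.        , 597.19841291, 248.55640048],
       [  0.        ,   0.        ,   1.        ]]), 'eye': array([ 260.31728432,   -7.28552134, 1561.87572917]), 'attitude': array([-2.94603255,  0.00858647, -1.54648643])}
{'t': 0.1, 'joints': array([ 1.12741694e+00,  4.91497679e-01,  1.55937324e+00, -1.36767155e-05,
        1.09171293e+00, -1.05584312e-01]), 'qvel': array([-0.00071598, -0.00249712, -0.00225946, -0.00270838,  0.00033005,
        0.00148149]), 'tau': array([ 2.26293378e-03, -6.13624907e+01, -2.58604968e+01,  6.93524326e-02,
        4.69810353e-02, -3.83237250e-05]), 'eef_pos': array([207.0111227 , 589.49775559, 214.12644133]), 'tcp_rot': array([-1.66414275,  1.56980506, -2.00193151]), 'ft_force': array([-0.01564468,  0.0790893 , -0.41879354]), 'moment': array([0.02918736, 0.0387132 , 0.01947042]), 'opening': 0.9990923111011477}
```

View pics/top0.png

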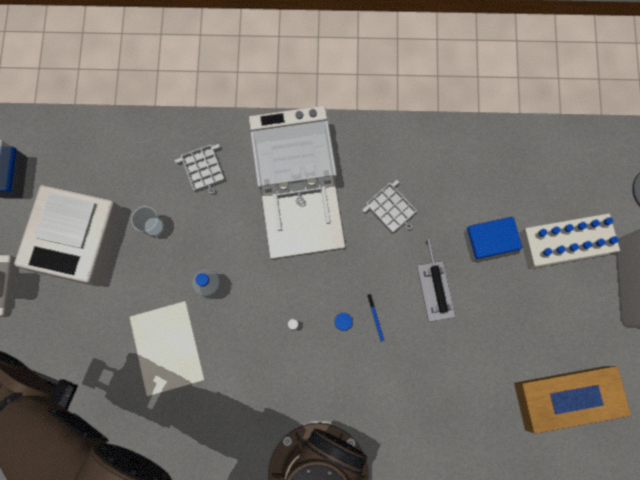

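View pics/side0.png

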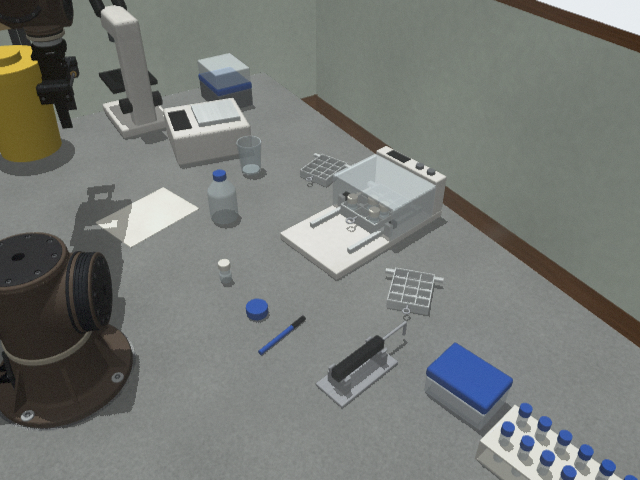

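The top view shows the warmer's tray with its eye near (301,202). Look-alikes are the loose trays at (203,168), eye (212,190), and at (391,207), eye (408,227). The hook is in its rest at (437,288) with the tip near (430,243). Next I take close crops.

```bash
cat > h.py <<'E'
import numpy as np, cv2
from scipy.spatial.transform import Rotation as Ro
from cell import *
def cam(n):
    c=camera_info(n); return c['mtx'],np.array(c['eye']),Ro.from_euler('xyz',c['attitude']).as_matrix()
def proj(n,P):
    K,e,R=cam(n); q=(np.atleast_2d(P)-e)@R; q=q@K.T; return q[:,:2]/q[:,2:]
def back(n,uv,z):
    K,e,R=cam(n); uv=np.atleast_2d(uv).astype(float)
    d=np.c_[uv,np.ones(len(uv))]@np.linalg.inv(K).T@R.T
    return e+d*((z-e[2])/d[:,2])[:,None]
def tri(uvt,uvs):
    A=[];b=[]
    for n,uv in(("top",uvt),("side",uvs)):
        K,e,R=cam(n); d=R@np.linalg.inv(K)@np.r_[uv,1.]; d/=np.linalg.norm(d)
        M=np.eye(3)-np.outer(d,d); A.append(M);b.append(M@e)
    x,r,_,_=np.linalg.lstsq(np.vstack(A),np.hstack(b),rcond=None); return x,np.sqrt(r)
def crop(n,x0,y0,w,h,s,name,im=None,pts=None):
    if im is None: im=cv2.imread(f"pics/{n}0.png")
    c=cv2.resize(im[y0:y0+h,x0:x0+w],None,fx=s,fy=s,interpolation=cv2.INTER_CUBIC)
    if pts is not None:
        for p in pts: cv2.circle(c,tuple(int(round(v)) for v in ((p[0]+.5-x0)*s,(p[1]+.5-y0)*s)),2,(0,0,255),-1)
    cv2.imwrite(f"pics/{name}.png",c)
E
python3 - <<'E'
from h import *
crop("top",240,100,115,160,3.7*1,"t_w"); crop("top",405,230,60,100,6,"t_h")
crop("side",270,140,180,140,4.2,"s_w"); crop("side",310,310,110,100,6,"s_h")
E
```

```text
(no output)
```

View pics/t_w.png

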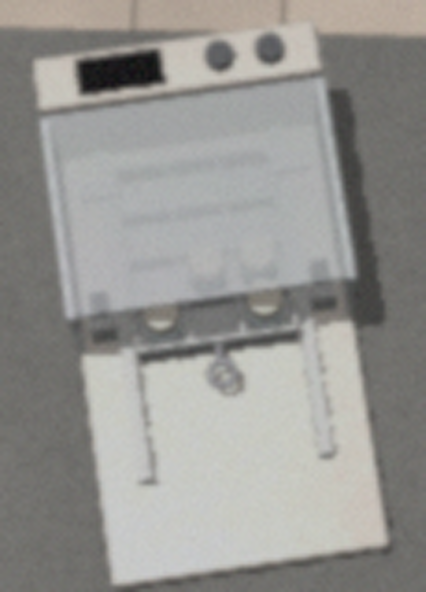

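View pics/t_h.png

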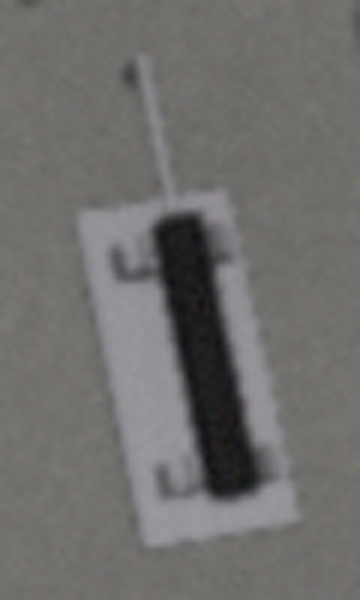

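View pics/s_w.png

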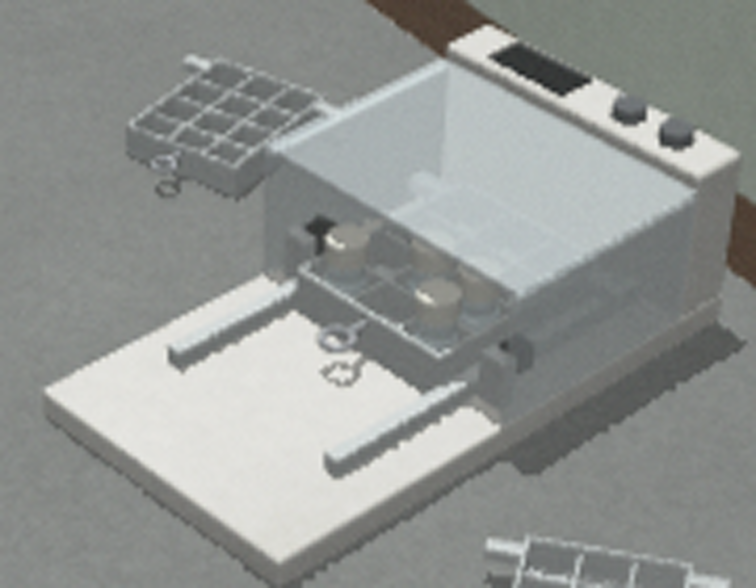

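View pics/s_h.png

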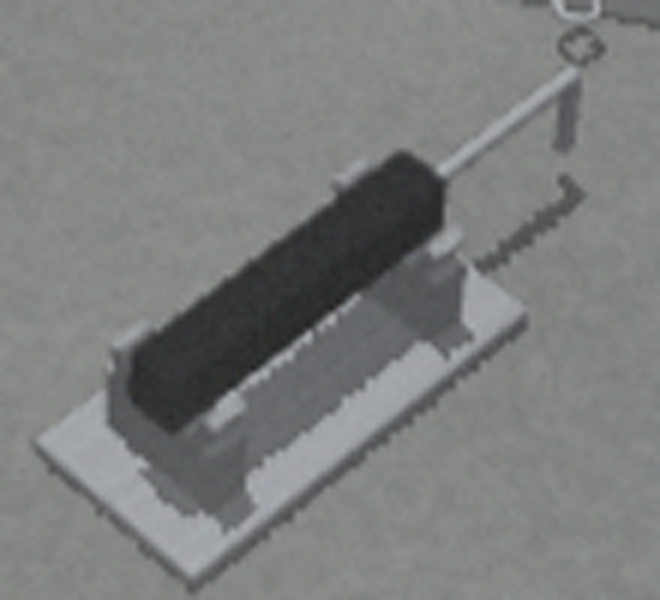

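```bash
python3 - <<'E'
from h import *
crop("top",280,180,45,40,14,"t_e"); crop("side",335,205,35,30,18,"s_e")
# warmer rough: deck corners
t=lambda c,s,x0,y0:[(c[0]+.5)/s-.5+x0,(c[1]+.5)/s-.5+y0]
for c in((113,582),(387,545)): print(back("top",t(c,3.7,240,100),20))
for c in((45,392),(280,562)): print(back("side",t(c,4.2,270,140),20))
# rest base corners z=8
for c in((80,212),(225,192),(297,518),(148,546)): print('rest',back("top",t(c,6,405,230),8))
for c in((37,443),(193,580),(525,315)): print('rests',back("side",t(c,6,310,310),8))
E
```

```text
[[540.04599959 140.25093553  20.        ]]
[[571.2260444  -53.72197461  20.        ]]
[[537.36227838 134.96163398  20.        ]]
[[571.48231269 -56.7914901   20.        ]]
rest [[ 529.70779867 -248.8682129     8.        ]]
rest [[ 540.07609607 -312.54652341    8.        ]]
rest [[ 397.87660457 -341.30830712    8.        ]]
rest [[ 384.31872476 -276.97756683    8.        ]]
rests [[ 382.58572231 -279.07572285    8.        ]]
rests [[ 395.54534156 -345.59914256    8.        ]]
rests [[ 539.28935152 -317.42188434    8.        ]]
```

View pics/t_e.png

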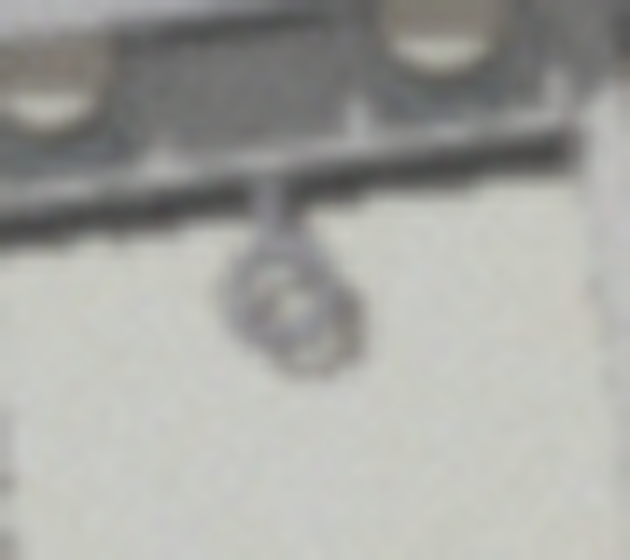

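View pics/s_e.png

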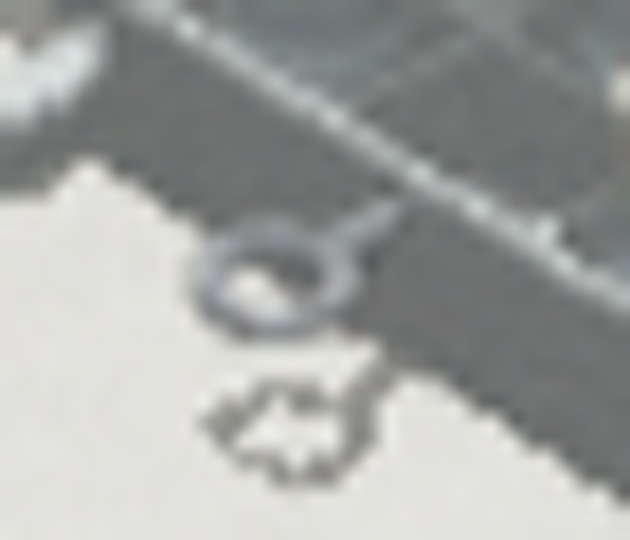

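```bash
python3 - <<'E'
from h import *
from scipy.optimize import least_squares
t=lambda c,s,x0,y0:[(c[0]+.5)/s-.5+x0,(c[1]+.5)/s-.5+y0]
et=t((281,298),14,280,180); es=t((273,277),18,335,205)
print('eye',tri(et,es), back("top",et,42),back("side",es,42))
# fit with per-camera pixel bias (2px-ish); 
def fit(local,obs,x0):
    def P(p,l):
        c,s=np.cos(p[2]),np.sin(p[2]); l=np.array(l,float); return np.c_[p[0]+c*l[:,0]-s*l[:,1],p[1]+s*l[:,0]+c*l[:,1],l[:,2]]
    def f(p):
        r=[]
        for n in obs:
            ls,us=zip(*obs[n]); r.append((proj(n,P(p,ls))-np.array(us)).ravel())
        return np.concatenate(r)
    s=least_squares(f,x0); return s.x,np.round(s.fun.reshape(-1,2),1)
W={"top":[((-160,100,20),t((113,582),3.7,240,100)),((-160,-100,20),t((387,545),3.7,240,100))],
   "side":[((-160,100,20),t((45,392),4.2,270,140)),((-160,-100,20),t((280,562),4.2,270,140))]}
print('warmer',*fit(0,W,[710,10,0.15]))
H={"top":[((75,35,8),t((80,212),6,405,230)),((75,-35,8),t((225,192),6,405,230)),((-75,-35,8),t((297,518),6,405,230)),((-75,35,8),t((148,546),6,405,230))],
"side":[((-75,35,8),t((37,443),6,310,310)),((-75,-35,8),t((193,580),6,310,310)),((75,-35,8),t((525,315),6,310,310))]}
print('rest',*fit(0,H,[460,-296,0.2]))
for n in("top","side"):
    print('rest',n,*fit(0,{n:H[n]},[460,-296,0.2])); print('w',n,*fit(0,{n:W[n]},[710,10,0.15]))
# hook tip (lower end) & bend: top crop bend (140,60); side bend (572,72), tip (565,150)
print('bend',tri(t((141,60),6,405,230),t((573,75),6,310,310)),'tip',tri(t((130,76),6,405,230),t((564,148),6,310,310)))
E
```

```text
eye (array([688.54275163,  66.31318017,  42.26655007]), array([0.7053426])) [[688.14670356  66.52806577  42.        ]] [[689.2785409   66.52568058  42.        ]]
warmer [7.13321745e+02 6.77661326e+01 1.62542380e-01] [[-0.1  0.3]
 [ 1.2 -0.1]
 [-0.4 -1.5]
 [ 0.1 -0. ]]
rest [ 4.62367757e+02 -2.96237572e+02  1.97708357e-01] [[-0.6  0.2]
 [ 1.2 -1. ]
 [ 1.6  0.9]
 [-0.1  0.9]
 [-1.  -0.8]
 [-0.  -0.2]
 [ 1.  -1.3]]
rest top [ 4.63069625e+02 -2.94922597e+02  1.93283100e-01] [[-1.  -0.1]
 [ 0.9 -1.2]
 [ 0.9  0.7]
 [-0.8  0.6]]
w top [7.13631943e+02 6.86521413e+01 1.59373441e-01] [[-0.7  0.1]
 [ 0.7 -0.1]]
rest side [ 4.61542974e+02 -2.97498709e+02  1.98870469e-01] [[-1.  -0.1]
 [ 0.   0.6]
 [ 1.  -0.7]]
w side [7.12349640e+02 6.60332348e+01 1.65777128e-01] [[-0.4 -0.8]
 [ 0.4  0.6]]
bend (array([ 590.7911503 , -270.0548151 ,   45.77361366]), array([0.66485143])) tip (array([ 590.49216292, -270.78972261,   12.31344541]), array([0.27242165]))
```

```bash
cat >> h.py <<'E'
def st():
    s=state(); R=Ro.from_euler('xyz',s['tcp_rot']).as_matrix(); return s,np.array(s['eef_pos']),R
def togo(target,hookyaw=None):
    s,p,R=st()
    print('p',p.round(1),'x',R[:,0].round(4),'y',R[:,1].round(3),'f',np.round(s['ft_force'],1),'op',round(s['opening'],3),'t',s['t'])
    d=R.T@(np.array(target)-p); print('shift units',(d/50).round(3))
    if hookyaw is not None:
        a=hookyaw+np.pi/2
        cur=np.arctan2(R[1,1],R[0,1]); dl=(a-cur+np.pi/2)%np.pi-np.pi/2
        print('world turn deg',np.degrees(dl),'tool-x units',-np.degrees(dl)/8)
E
python3 - <<'E'
from h import *
togo([560,100,215]); togo([462.4,-296.2,215],0.197)
# overlays
def L(o,yaw,l):
    c,s=np.cos(yaw),np.sin(yaw); l=np.array(l,float); return np.c_[o[0]+c*l[:,0]-s*l[:,1],o[1]+s*l[:,0]+c*l[:,1],l[:,2]]
w=[]
for x in np.linspace(-160,12,24): w+= [(x,-100,20),(x,100,20)]
for y in np.linspace(-100,100,30): w.append((-160,y,20))
for x in np.linspace(-100,0,12): w+=[(x,60,32),(x,-60,32)]
P=L([713.0,67.4],0.1625,w)
for n,a in(("top",(240,100,115,160,3.7)),("side",(270,140,180,140,4.2))): crop(n,*a,f"ov_{n}",pts=proj(n,P))
E
python3 -c "
import cv2,numpy as np
a=cv2.imread('pics/ov_top.png');b=cv2.imread('pics/ov_side.png')
h=600;b=cv2.resize(b,(374,int(b.shape[0]*374/b.shape[1])));c=np.zeros((600,800,3),np.uint8);c[:a.shape[0],:a.shape[1]]=a;c[:b.shape[0],426:]=b;cv2.imwrite('pics/ov.png',c)"
```

```text
p [207.  589.5 214.1] x [-4.e-04 -9.e-04 -1.e+00] y [ 0.331  0.943 -0.001] f [-0.   0.1 -0.4] op 0.999 t 0.1
shift units [-0.012 -6.897  9.905]
p [207.  589.5 214.1] x [-4.e-04 -9.e-04 -1.e+00] y [ 0.331  0.943 -0.001] f [-0.   0.1 -0.4] op 0.999 t 0.1
shift units [-4.000e-03 -1.502e+01  1.069e+01]
world turn deg 30.641136519166665 tool-x units -3.830142064895833
```

View pics/ov.png

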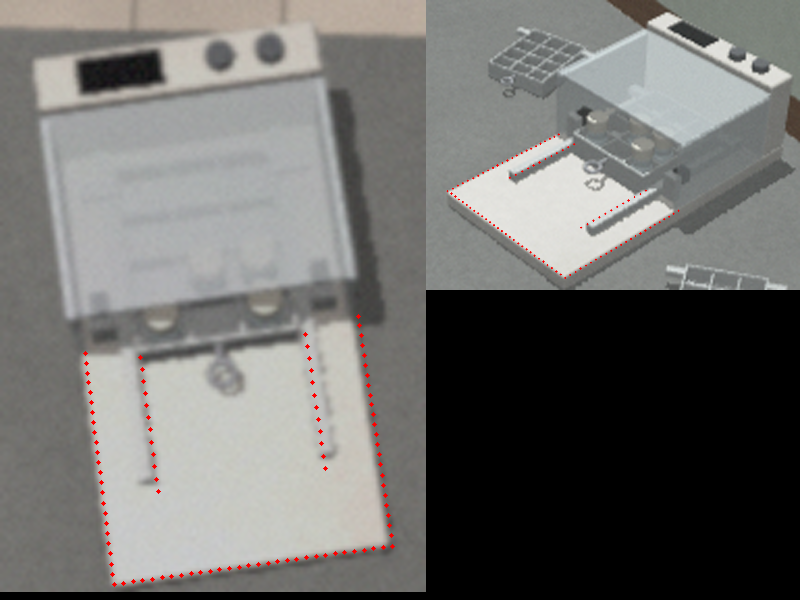

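>>> step_arm([
  [0,-0.69,0.99,0],
  [0,-0.69,0.99,0],
  [0,-0.69,0.99,0],
  [0,-0.69,0.99,0],
  [0,-0.69,0.99,0],
  [0,-0.69,0.99,0],
  [0,-0.69,0.99,0],
  [0,-0.69,0.99,0],
  [0,-0.69,0.99,0],
  [0,-0.69,0.99,0],
  [0,-0.9,0.09,0],
  [0,-0.9,0.09,0],
  [0,-0.9,0.09,0],
  [0,-0.9,0.09,0],
  [0,-0.9,0.09,0],
  [0,-0.9,0.09,0],
  [0,-0.9,0.09,0],
  [0,-0.9,0.09,0],
  [0,-0.9,0.09,0],
  [0,0,0,0],
], jaw=0)

```text
t: 2.6
eef_pos: [463.0, -297.7, 214.1]
tcp_rot: [3.015, 1.57, 2.674]
ft_force: [0.6, 1.2, -0.4]
opening: 0.999
```

>>> step_arm([
  [0,0,0,-0.96],
  [0,0,0,-0.96],
  [0,0,0,-0.96],
  [0,0,0,-0.95],
  [0,0,0,0],
])

```text
t: 3.22
eef_pos: [463.9, -294.6, 214.5]
tcp_rot: [1.864, 1.57, 2.061]
ft_force: [0.2, -0.4, 0.0]
opening: 0.999
```

```bash
python3 - <<'E'
from h import *
togo([462.4,-296.2,24],0.197); print(state()['joints'])
E
```

```text
p [ 463.9 -294.6  214.5] x [-3.e-04  5.e-04 -1.e+00] y [-0.195  0.981  0.001] f [ 0.2 -0.4  0. ] op 0.999 t 3.225
shift units [ 3.809 -0.028 -0.036]
world turn deg 0.015743083643268294 tool-x units -0.0019678854554085368
[-6.86033158e-01  3.84353843e-01  1.74501786e+00  2.76579838e-04
  1.01278369e+00 -2.45370128e+00]
```

>>> step_arm([
  [0.6,-0.03,-0.04,0],
  [0.8,0,0,0],
  [0.8,0,0,0],
  [0.6,0,0,0],
  [0.4,0,0,0],
  [0.3,0,0,0],
  [0.2,0,0,0],
  [0.1,0,0,0],
  [0,0,0,0],
])

```text
t: 4.35
eef_pos: [462.2, -297.2, 24.7]
tcp_rot: [0.117, 1.571, 0.314]
ft_force: [-0.4, -0.2, -0.7]
opening: 1.0
```

```bash
python3 - <<'E'
from h import *
togo([462.4,-296.2,24],0.197)
im=read_camera("top")[:,:,::-1]; cv2.imwrite("pics/top1.png",im); im2=read_camera("side")[:,:,::-1]
c=np.zeros((480,800,3),np.uint8)
a=cv2.resize(im[220:340,390:490],(400,480)); b=cv2.resize(im2[280:420,300:416],(400,480)); c[:,:400]=a;c[:,400:]=b;cv2.imwrite("pics/grasp1.png",c)
E
```

```text
p [ 462.2 -297.2   24.7] x [ 1.e-04  0.e+00 -1.e+00] y [-0.195  0.981  0.   ] f [-0.4 -0.2 -0.7] op 1.0 t 4.35
shift units [0.014 0.02  0.008]
world turn deg 0.02055784865750796 tool-x units -0.002569731082188495
```

View pics/grasp1.png

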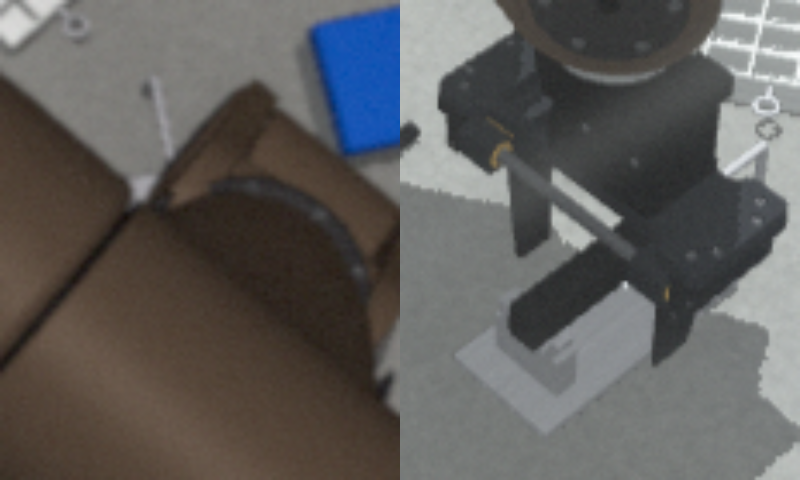

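The fingers straddle the handle between the saddles, with the bent tip at side-crop (763,150). I close the jaws now.

>>> step_arm([
  [0,0.02,0,0],
  [0,0,0,0],
  [0,0,0,0],
  [0,0,0,0],
  [0,0,0,0],
  [0,0,0,0],
  [0,0,0,0],
  [0,0,0,0],
], jaw=1)

```text
t: 5.45
eef_pos: [461.9, -296.2, 24.6]
tcp_rot: [1.605, 1.571, 1.802]
ft_force: [0.7, 0.3, 0.1]
opening: 0.215
```

```bash
python3 - <<'E'
from h import *
togo([462.4,-296.2,24],0.197)
E
```

```text
p [ 461.9 -296.2   24.6] x [-0.e+00  2.e-04 -1.e+00] y [-0.196  0.981  0.   ] f [0.7 0.3 0.1] op 0.215 t 5.45
shift units [ 0.011 -0.001  0.01 ]
world turn deg 0.0026852539101238325 tool-x units -0.00033565673876547906
```

>>> step_arm([
  [-0.2,0,0,0],
  [-0.4,0,0,0],
  [-0.7,0,0,0],
  [-0.9,0,0,0],
  [-0.7,0,0,0],
  [-0.1,0,0,0],
  [0,0,0,0],
])

```text
t: 6.32
eef_pos: [461.7, -296.0, 174.4]
tcp_rot: [1.684, 1.571, 1.881]
ft_force: [0.4, 0.1, -2.3]
opening: 0.211
```

```bash
python3 - <<'E'
from h import *
s,p,R=st()
# eye: desired TCP = eye -130*d ; d=warmer yaw .16
d=np.array([np.cos(.16),np.sin(.16),0]); T=np.array([688.5,66.3,0])-130*d; T[2]=100; print(T)
togo(T,0.16)
im=read_camera("top")[:,:,::-1]; im2=read_camera("side")[:,:,::-1]
tip=p+130*R[:,2]+12.6*R[:,0]; pt=[proj(n,[tip,tip-32*R[:,0]]) for n in("top","side")]; print(pt)
out=[]
for i,(n,I) in enumerate((("top",im),("side",im2))):
    cv2.imwrite(f"pics/{n}2.png",I)
    x0,y0=[int(v)-30 for v in pt[i][0]]; crop(n,x0,y0,60,60,6.6,f"lift_{n}",im=I); print(n,x0,y0)
    out.append(cv2.imread(f"pics/lift_{n}.png"))
cv2.imwrite("pics/lift.png",np.hstack(out))
E
```

```text
[560.16045316  45.58863314 100.        ]
p [ 461.7 -296.   174.4] x [-1.e-04  2.e-04 -1.e+00] y [-0.196  0.981  0.   ] f [ 0.4  0.1 -2.3] op 0.211 t 6.325
shift units [1.489 6.315 3.269]
world turn deg -2.1178183303226956 tool-x units 0.26472729129033695
[array([[436.67860473, 229.97141947],
       [439.20489267, 226.90668441]]), array([[409.85937583, 278.0579551 ],
       [411.51170136, 264.70043639]])]
top 406 199
side 379 248
```

View pics/lift.png

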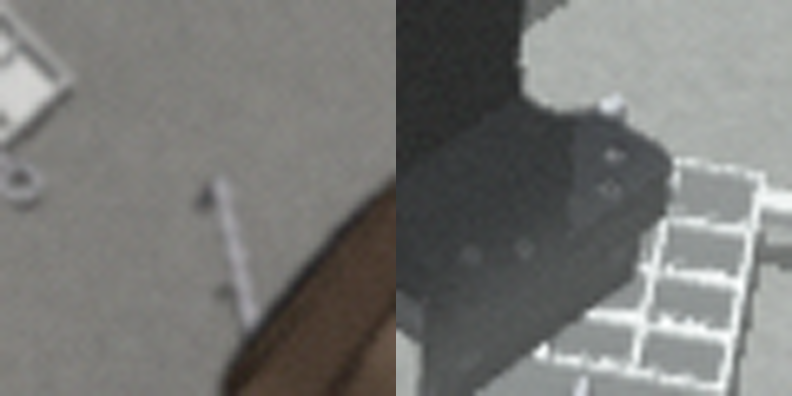

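>>> step_arm([
  [0,0.4,0.2,0],
  [0,0.85,0.45,0],
  [0,0.85,0.45,0],
  [0,0.85,0.45,0],
  [0,0.85,0.45,0],
  [0,0.85,0.45,0],
  [0,0.85,0.45,0],
  [0,0.6,0.27,0],
  [0,0.21,0.1,0],
  [0,0,0,0.265],
  [0.6,0,0,0],
  [0.6,0,0,0],
  [0.4,0,0,0],
  [0,0,0,0],
  [0,0,0,0],
])

```text
t: 8.3
eef_pos: [560.8, 44.4, 95.3]
tcp_rot: [-0.16, 1.57, -0.002]
ft_force: [0.0, -0.4, -0.1]
opening: 0.206
```

```bash
cat > look.py <<'E'
from h import *
import sys
tag=sys.argv[1]
s,p,R=st()
d=np.array([np.cos(.16),np.sin(.16),0]); T=np.array([688.5,66.3,0])-130*d; T[2]=p[2]
togo(T,0.16)
ims={n:read_camera(n)[:,:,::-1] for n in("top","side")}
tip=p+130*R[:,2]+12.6*R[:,0]; eye=np.array([688.5,66.3,42])
out=[]
for n in ims:
    cv2.imwrite(f"pics/{n}_{tag}.png",ims[n]); pt=proj(n,[tip,tip-32*R[:,0],eye]); x0,y0=(pt[2]-25).astype(int)
    print(n,x0,y0,((pt-[x0,y0]+.5)*8-.5).round(0).tolist())
    crop(n,x0,y0,50,50,8,"tmp",im=ims[n]); out.append(cv2.imread("pics/tmp.png"))
cv2.imwrite(f"pics/look_{tag}.png",np.hstack(out))
E
python3 look.py a
```

```text
p [560.8  44.4  95.3] x [ 7.e-04 -0.e+00 -1.e+00] y [-0.158  0.987 -0.   ] f [ 0.  -0.4 -0.1] op 0.206 t 8.3
shift units [-0.     0.026 -0.009]
world turn deg 0.08774709052535876 tool-x units -0.010968386315669845
top 274 175 [[208.0, 172.0], [204.0, 144.0], [209.0, 209.0]]
side 324 195 [[216.0, 94.0], [219.0, 3.0], [207.0, 204.0]]
```

View pics/look_a.png

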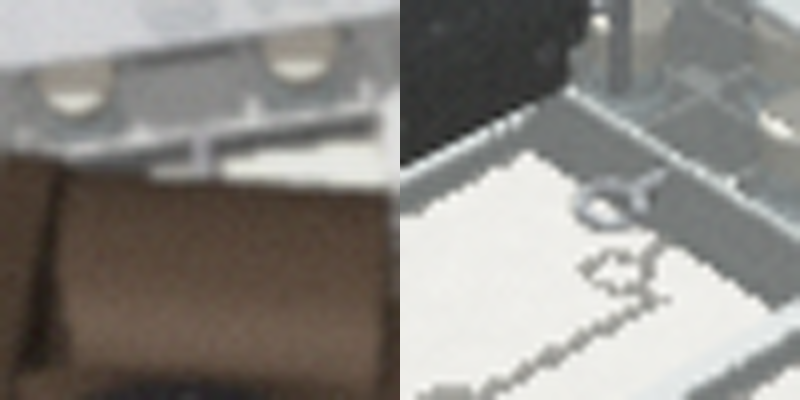

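>>> step_arm([
  [0.3,0.03,-0.01,0],
  [0.3,0,0,0],
  [0.1,0,0,0],
  [0,0,0,0],
])

```text
t: 8.9
eef_pos: [559.6, 46.6, 59.0]
tcp_rot: [2.891, 1.57, 3.051]
ft_force: [-0.4, 0.2, -0.9]
opening: 0.208
```

```bash
python3 look.py b
```

```text
p [559.6  46.6  59. ] x [-1.2e-03  1.0e-04 -1.0e+00] y [-0.159  0.987  0.   ] f [-0.4  0.2 -0.9] op 0.208 t 8.9
shift units [-0.    -0.021  0.008]
world turn deg -0.0007320910552794182 tool-x units 9.151138190992728e-05
top 274 175 [[206.0, 207.0], [202.0, 180.0], [209.0, 209.0]]
side 324 195 [[204.0, 192.0], [207.0, 104.0], [207.0, 204.0]]
```

View pics/look_b.png

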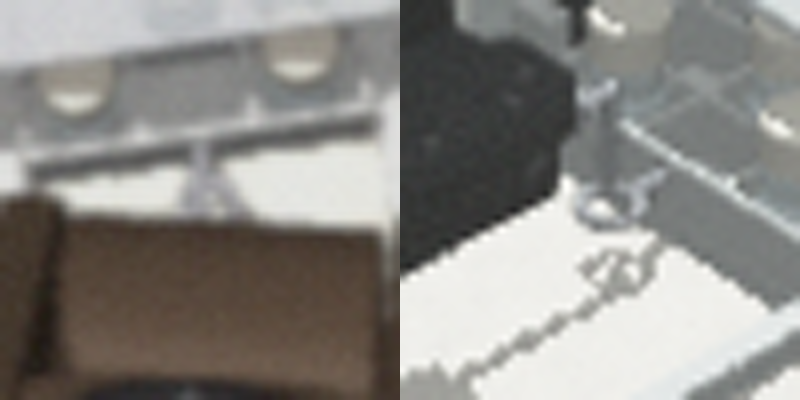

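```bash
python3 - <<'E'
from h import *
im=cv2.imread("pics/side_b.png"); crop("side",338,205,28,26,22,"zb",im=im)
s,p,R=st(); print(p,(proj("side",[p+130*R[:,2]+12.6*R[:,0]])-[338,205]+.5)*22-.5,(proj("side",[[688.5,66.3,42]])-[338,205]+.5)*22-.5)
E
```

```text
[559.95656201  46.57162213  59.71878912] [[257.67233403 299.67615461]] [[262.97689332 341.98689824]]
```

View pics/zb.png

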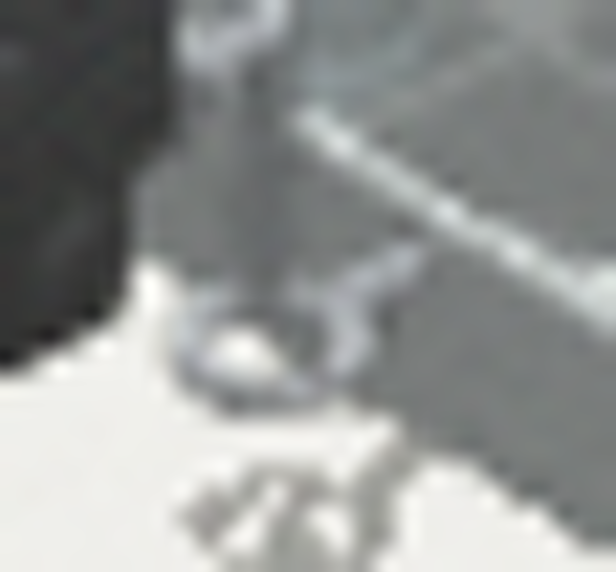

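>>> step_arm([
  [0,-0.02,0.01,0],
  [0.06,0,0,0],
  [0.06,0,0,0],
  [0.04,0,0,0],
  [0,0,0,0],
])

```text
t: 9.62
eef_pos: [560.3, 45.6, 51.4]
tcp_rot: [2.76, 1.57, 2.92]
ft_force: [-0.5, -1.1, -0.8]
opening: 0.209
```

```bash
python3 look.py c; python3 - <<'E'
from h import *
crop("side",338,205,28,26,22,"zc",im=cv2.imread("pics/side_c.png"))
E
```

```text
p [560.3  45.6  51.4] x [-4.e-04  1.e-04 -1.e+00] y [-0.159  0.987  0.   ] f [-0.5 -1.1 -0.8] op 0.209 t 9.625
shift units [ 0.    -0.    -0.004]
world turn deg 0.0033502331650536133 tool-x units -0.00041877914563170167
top 274 175 [[209.0, 211.0], [205.0, 184.0], [209.0, 209.0]]
side 324 195 [[207.0, 213.0], [211.0, 125.0], [207.0, 204.0]]
```

View pics/zc.png

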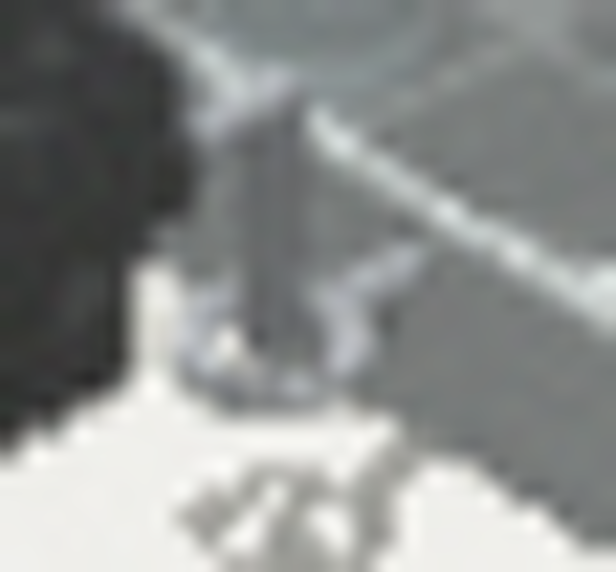

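The rod enters the ring: the near rim at crop (270,395) runs unbroken in front of the rod end at (285,355). I lower it further.

>>> step_arm([
  [0.08,0,0,0],
  [0.08,0,0,0],
  [0.08,0,0,0],
  [0,0,0,0],
  [0,0,0,0],
  [0,0,0,0],
])

```text
t: 10.48
eef_pos: [560.5, 45.6, 39.7]
tcp_rot: [0.218, 1.571, 0.378]
ft_force: [-0.2, -0.2, -1.6]
opening: 0.209
```

```bash
python3 look.py d; python3 - <<'E'
from h import *
crop("side",338,205,28,26,22,"zd",im=cv2.imread("pics/side_d.png"))
E
```

```text
p [560.5  45.6  39.7] x [ 2.e-04  1.e-04 -1.e+00] y [-0.159  0.987  0.   ] f [-0.2 -0.2 -1.6] op 0.209 t 10.475
shift units [-0.     0.    -0.007]
world turn deg 0.0025691369685191395 tool-x units -0.00032114212106489244
top 274 175 [[211.0, 220.0], [207.0, 194.0], [209.0, 209.0]]
side 324 195 [[207.0, 243.0], [210.0, 157.0], [207.0, 204.0]]
```

View pics/zd.png

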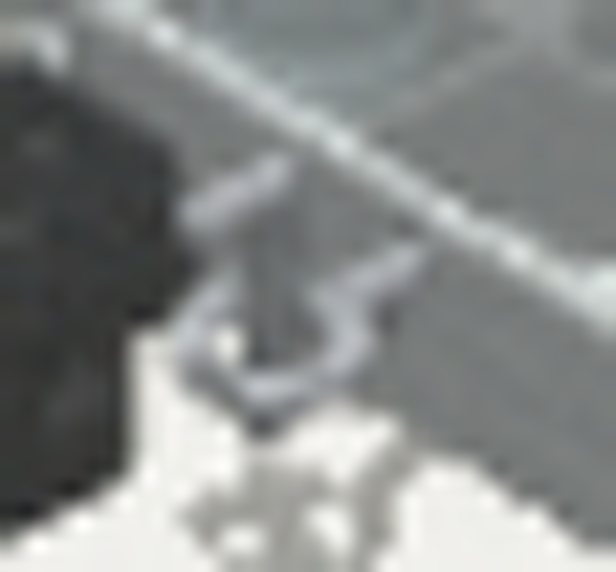

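The rod end pokes out below the ring at crop (265,430), so the tip is through the eye. I start a gentle pull.

>>> step_arm([
  [0,0,-0.04,0],
  [0,0,-0.04,0],
  [0,0,-0.04,0],
  [0,0,-0.05,0],
  [0,0,-0.07,0],
  [0,0,-0.09,0],
  [0,0,-0.1,0],
  [0,0,-0.1,0],
  [0,0,-0.1,0],
  [0,0,-0.1,0],
  [0,0,-0.1,0],
  [0,0,-0.1,0],
  [0,0,-0.06,0],
  [0,0,-0.04,0],
])

```text
t: 12.32
eef_pos: [509.5, 37.4, 39.6]
tcp_rot: [0.648, 1.571, 0.808]
ft_force: [3.6, 0.4, -0.8]
opening: 0.209
```

```bash
cat > f.py <<'E'
from h import *
s,p,R=st(); f=np.array(s['ft_force'])
print('t',s['t'],'p',p.round(1),'Ftool(x,y,z)',(R.T@f).round(2),'travel',((p-[560.3,45.6,0])@R)[2].round(1),'op',s['opening'])
E
python3 f.py
```

```text
t 12.325 p [509.5  37.4  39.6] Ftool(x,y,z) [ 0.77 -0.18  3.63] travel -51.5 op 0.2090261518869061
```

>>> step_arm([
  [0,0,-0.05,0],
  [0,0,-0.05,0],
  [0,0,-0.05,0],
  [0,0,-0.03,0],
  [0,0,-0.02,0],
  [0,0,-0.02,0],
])

```text
t: 13.08
eef_pos: [498.7, 35.7, 39.6]
tcp_rot: [0.788, 1.571, 0.948]
ft_force: [2.0, 1.2, -0.7]
opening: 0.21
```

>>> step_arm([
  [0,0,-0.02,0],
  [0,0,-0.02,0],
  [0,0,-0.02,0],
])

```text
t: 13.45
eef_pos: [495.7, 35.2, 39.6]
tcp_rot: [0.808, 1.571, 0.968]
ft_force: [2.9, 0.2, -1.8]
opening: 0.207
```

>>> step_arm([
  [0,0,-0.02,0],
  [0,0,-0.02,0],
])

```text
t: 13.7
eef_pos: [493.7, 34.9, 39.6]
tcp_rot: [0.868, 1.571, 1.028]
ft_force: [3.3, -0.3, -1.7]
opening: 0.208
```

```bash
python3 f.py
```

```text
t 13.7 p [493.7  34.9  39.6] Ftool(x,y,z) [ 1.68 -0.83  3.21] travel -67.4 op 0.20789195397979116
```

>>> step_arm([
  [0,0,-0.02,0],
  [0,0,-0.02,0],
])

```text
t: 13.95
eef_pos: [491.8, 34.6, 39.6]
tcp_rot: [0.476, 1.571, 0.636]
ft_force: [3.4, -0.0, -1.0]
opening: 0.211
```

>>> step_arm([
  [0,0,-0.02,0],
  [0,0,-0.02,0],
])

```text
t: 14.2
eef_pos: [489.8, 34.3, 39.6]
tcp_rot: [0.449, 1.571, 0.609]
ft_force: [3.2, 0.6, -1.7]
opening: 0.21
```

>>> step_arm([
  [0,0,-0.02,0],
  [0,0,-0.02,0],
])

```text
t: 14.45
eef_pos: [487.8, 33.9, 39.6]
tcp_rot: [0.786, 1.571, 0.946]
ft_force: [2.3, 0.5, -1.5]
opening: 0.212
```

>>> step_arm([
  [0,0,-0.02,0],
  [0,0,-0.01,0],
])

```text
t: 14.7
eef_pos: [486.3, 33.7, 39.6]
tcp_rot: [1.942, 1.571, 2.102]
ft_force: [1.8, 0.5, -1.3]
opening: 0.21
```

>>> step_arm([
  [0,0,-0.02,0],
  [0,0,-0.02,0],
])

```text
t: 14.95
eef_pos: [484.4, 33.4, 39.6]
tcp_rot: [0.357, 1.571, 0.517]
ft_force: [2.9, 0.3, -1.5]
opening: 0.21
```

>>> step_arm([
  [0,0,-0.02,0],
  [0,0,-0.02,0],
])

```text
t: 15.2
eef_pos: [483.1, 33.1, 39.7]
tcp_rot: [-0.14, 1.569, 0.02]
ft_force: [7.4, 2.2, -3.4]
opening: 0.207
```

>>> step_arm([
  [0,0,-0.02,0],
  [0,0,0,0],
])

```text
t: 15.45
eef_pos: [482.7, 32.9, 39.8]
tcp_rot: [-0.175, 1.568, -0.015]
ft_force: [8.3, 1.8, -3.6]
opening: 0.212
```

```bash
python3 f.py
```

```text
t 15.45 p [482.7  32.9  39.8] Ftool(x,y,z) [3.59 0.44 8.48] travel -78.5 op 0.21193739502960526
```

>>> step_arm([
  [0,0,-0.02,0],
  [0,0,0,0],
])

```text
t: 15.7
eef_pos: [482.3, 32.7, 39.9]
tcp_rot: [-0.179, 1.567, -0.019]
ft_force: [10.2, 2.5, -4.1]
opening: 0.208
```

```bash
python3 f.py; python3 look.py e
```

```text
t 15.7 p [482.3  32.7  39.9] Ftool(x,y,z) [ 4.18  0.85 10.44] travel -78.8 op 0.20751904482927214
p [482.3  32.7  39.9] x [ 4.2e-03 -1.0e-04 -1.0e+00] y [-0.159  0.987 -0.001] f [10.2  2.5 -4.1] op 0.208 t 15.7
shift units [0.006 0.006 1.577]
world turn deg -0.0032095238744456493 tool-x units 0.00040119048430570616
top 274 175 [[243.0, 449.0], [239.0, 428.0], [209.0, 209.0]]
side 324 195 [[9.0, 350.0], [9.0, 262.0], [207.0, 204.0]]
```

View pics/side_e.png

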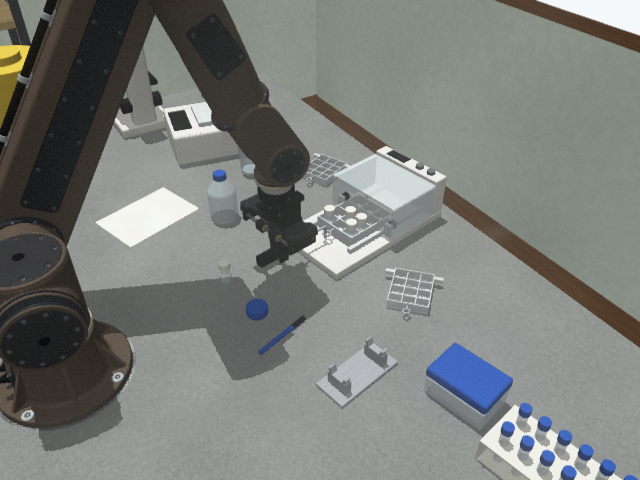

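>>> step_arm([
  [0,0,-0.02,0],
  [0,0,-0.02,0],
  [0,0,0,0],
])

```text
t: 16.18
eef_pos: [481.5, 32.4, 40.2]
tcp_rot: [-0.187, 1.564, -0.027]
ft_force: [14.0, 3.5, -4.4]
opening: 0.21
```

```bash
python3 f.py
```

```text
t 16.175 p [481.5  32.4  40.2] Ftool(x,y,z) [ 4.54  1.26 14.39] travel -79.6 op 0.20988754659742334
```

Pull is 14.4 N; I hold it here for about a second.

>>> step_arm([
  [0,0,0,0],
  [0,0,0,0],
  [0,0,0,0],
  [0,0,0,0],
])

```text
t: 16.68
eef_pos: [481.5, 32.4, 40.1]
tcp_rot: [-0.185, 1.564, -0.025]
ft_force: [14.6, 2.7, -4.1]
opening: 0.209
```

>>> step_arm([
  [0,0,0,0],
  [0,0,0,0],
  [0,0,0,0],
  [0,0,0,0],
  [0,0,0,0],
])

```text
t: 17.3
eef_pos: [481.5, 32.4, 40.2]
tcp_rot: [-0.189, 1.564, -0.029]
ft_force: [14.9, 3.9, -4.9]
opening: 0.211
```

```bash
python3 f.py; python3 - <<'E'
from h import *
d=np.array([.987,.159,0]);print(np.array([688.5,66.3,42])-77*d)
im=read_camera("side")[:,:,::-1]; cv2.imwrite("pics/side_f.png",im); crop("side",295,200,60,50,12,"zf",im=im)
E
```

```text
t 17.3 p [481.5  32.4  40.2] Ftool(x,y,z) [ 4.95  1.44 15.3 ] travel -79.6 op 0.21123850788549797
[612.501  54.057  42.   ]
```

View pics/zf.png

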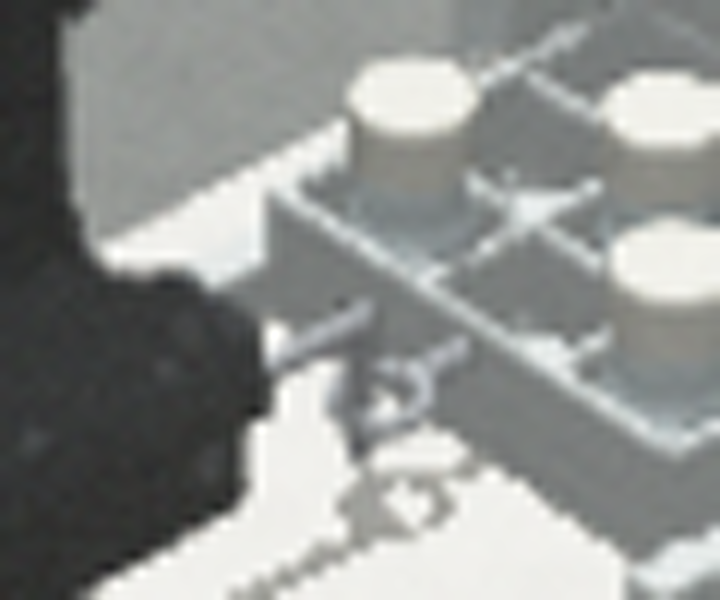

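Force held at about 14 to 15 N for over a second. I ease off slowly.

>>> step_arm([
  [0,0,0.02,0],
  [0,0,0.02,0],
  [0,0,0.02,0],
  [0,0,0.02,0],
  [0,0,0.02,0],
  [0,0,0.02,0],
  [0,0,0,0],
])

```text
t: 18.23
eef_pos: [484.0, 33.4, 39.5]
tcp_rot: [2.844, 1.57, 3.004]
ft_force: [-0.0, -0.0, -0.5]
opening: 0.21
```

```bash
python3 f.py
```

```text
t 18.225 p [484.   33.4  39.5] Ftool(x,y,z) [ 0.48 -0.03 -0.05] travel -77.3 op 0.20971950241109885
```

>>> step_arm([
  [0,0,0.02,0],
  [0,0,0.02,0],
  [0,0,0,0],
])

```text
t: 18.6
eef_pos: [486.3, 33.7, 39.6]
tcp_rot: [2.654, 1.57, 2.814]
ft_force: [-1.3, -0.4, -1.6]
opening: 0.209
```

```bash
python3 f.py; python3 - <<'E'
from h import *
im=read_camera("side")[:,:,::-1]; cv2.imwrite("pics/side_g.png",im); crop("side",310,215,32,30,20,"zg",im=im)
E
```

```text
t 18.6 p [486.3  33.7  39.6] Ftool(x,y,z) [ 1.59 -0.18 -1.33] travel -75.0 op 0.20899293229232296
```

View pics/zg.png

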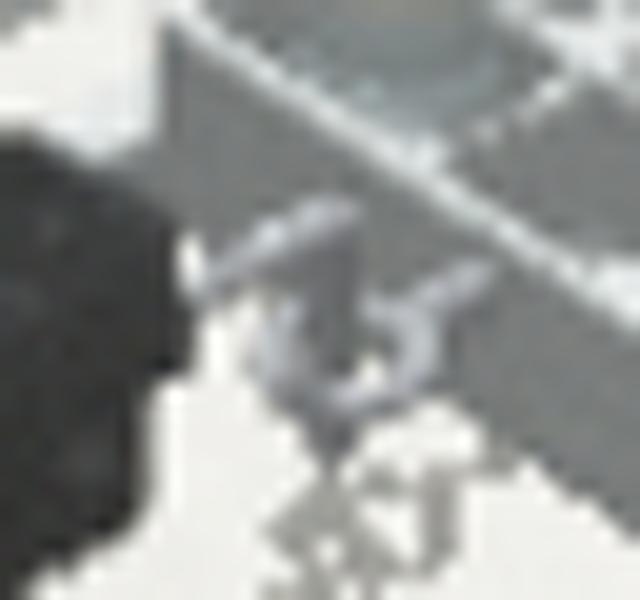

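The rod stands mid-hole (crop (340,340)), with white gaps on both sides. I lift it straight out.

>>> step_arm([
  [-0.06,0,0,0],
  [-0.06,0,0,0],
  [-0.06,0,0,0],
  [-0.06,0,0,0],
  [-0.06,0,0,0],
])

```text
t: 19.27
eef_pos: [486.4, 33.7, 54.9]
tcp_rot: [0.401, 1.571, 0.561]
ft_force: [-0.1, 1.7, -1.9]
opening: 0.208
```

>>> step_arm([
  [-0.1,0,0,0],
  [-0.2,0,0,0],
  [-0.5,0,0,0],
  [-0.8,0,0,0],
  [-0.6,0,0,0],
  [-0.2,0,0,0],
  [0,0,0,0],
])

```text
t: 20.15
eef_pos: [486.4, 33.7, 174.8]
tcp_rot: [-0.102, 1.57, 0.058]
ft_force: [0.6, 0.4, -1.1]
opening: 0.209
```

```bash
python3 f.py; python3 - <<'E'
from h import *
togo([461.9,-296.2,174],0.197)
im=read_camera("side")[:,:,::-1]; cv2.imwrite("pics/side_h.png",im); crop("side",230,130,200,150,4,"zh",im=im)
E
```

```text
t 20.15 p [486.4  33.7 174.8] Ftool(x,y,z) [1.09 0.26 0.69] travel -74.8 op 0.20859201295530078
p [486.4  33.7 174.8] x [ 8.e-04  0.e+00 -1.e+00] y [-0.159  0.987 -0.   ] f [ 0.6  0.4 -1.1] op 0.209 t 20.15
shift units [ 0.014 -6.436 -1.534]
world turn deg 2.1205237389672655 tool-x units -0.2650654673709082
```

View pics/zh.png

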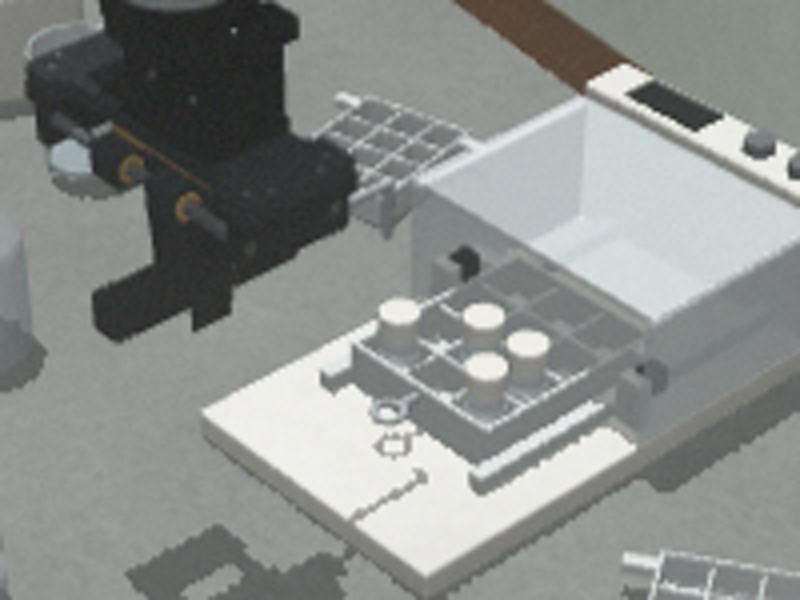

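Tray is out with four vials upright, and the eye is empty. I carry the hook back.

>>> step_arm([
  [0,-0.4,-0.1,0],
  [0,-0.85,-0.2,0],
  [0,-0.85,-0.2,0],
  [0,-0.85,-0.2,0],
  [0,-0.85,-0.2,0],
  [0,-0.85,-0.2,0],
  [0,-0.85,-0.2,0],
  [0,-0.6,-0.15,0],
  [0,-0.3,-0.08,0],
  [0,-0.04,0,0],
  [0,0,0,-0.265],
  [0.5,0,0,0],
  [0.6,0,0,0],
  [0.4,0,0,0],
  [0.1,0,0,0],
  [0,0,0,0],
])

```text
t: 22.2
eef_pos: [462.5, -295.9, 94.9]
tcp_rot: [0.323, 1.571, 0.521]
ft_force: [0.0, -0.2, -0.0]
opening: 0.211
```

```bash
cat > look2.py <<'E'
from h import *
import sys
tag=sys.argv[1]
togo([461.9,-296.2,24.6],0.197); s,p,R=st()
ims={n:read_camera(n)[:,:,::-1] for n in("top","side")}
B=p+17*0-(-10.4)*-R[:,0]*1  # underside centre: TCP +10.4 up
B=p-10.4*R[:,0]
h=lambda x,y,z:B+x*R[:,2]+y*R[:,1]-z*R[:,0]
pts=[h(130,0,-23),h(130,0,12)]+[h(sx*60,sy*10,z) for sx in(-1,1) for sy in(-1,1) for z in(0,24)]
crop("top",400,215,75,110,5.4,"tmp",im=ims["top"],pts=proj("top",pts)); a=cv2.imread("pics/tmp.png")
crop("side",300,240,120,165,3.6,"tmp",im=ims["side"],pts=proj("side",pts)); b=cv2.imread("pics/tmp.png")
cv2.imwrite(f"pics/look2_{tag}.png",np.hstack([a[:594,:],b[:594]]) if a.shape[0]==b.shape[0] else np.hstack([cv2.copyMakeBorder(x,0,600-x.shape[0],0,0,cv2.BORDER_CONSTANT) for x in(a,b)]))
for n in ims: cv2.imwrite(f"pics/{n}_{tag}.png",ims[n])
E
python3 look2.py i
```

```text
p [ 462.5 -295.9   94.9] x [ 1.e-04  1.e-04 -1.e+00] y [-0.197  0.98   0.   ] f [ 0.  -0.2 -0. ] op 0.211 t 22.2
shift units [ 1.407 -0.004 -0.012]
world turn deg -0.07601799924262116 tool-x units 0.009502249905327645
```

View pics/look2_i.png

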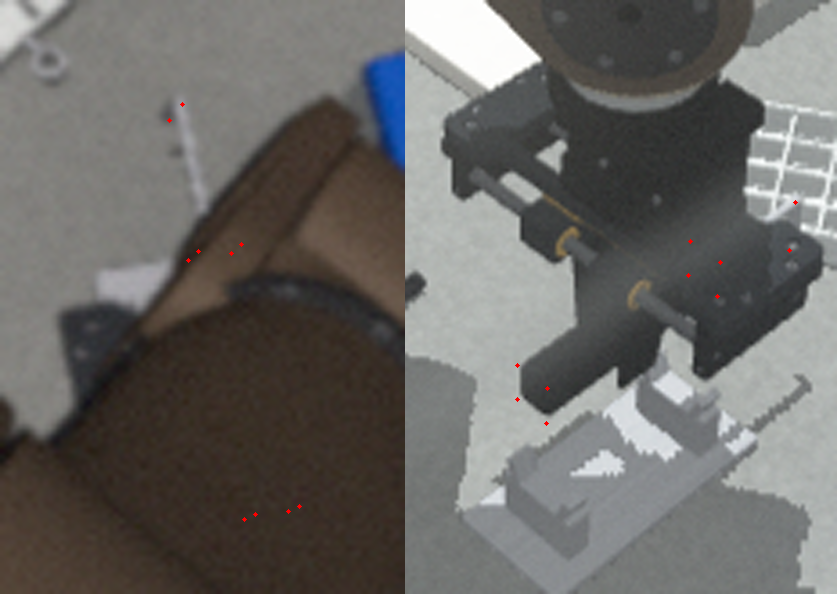

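```bash
python3 - <<'E'
from h import *
def ov(n,im,p,box,s):
    R=np.c_[[0,0,-1],[-.196,.981,0],[.981,.196,0]]; p=np.array(p); B=p-10.4*R[:,0]
    h=lambda x,y,z:B+x*R[:,2]+y*R[:,1]-z*R[:,0]
    pts=[h(130,0,-23),h(130,0,12)]+[h(-60,sy*10,z) for sy in(-1,1) for z in(0,24)]
    q=proj(n,pts); c=q[2:].mean(0).astype(int)
    crop(n,c[0]-15,c[1]-15,38,34,10,"tmp",im=cv2.imread(im),pts=q); return cv2.imread("pics/tmp.png")
a=ov("side","pics/side2.png",[461.9,-296.1,174.4],0,0); b=ov("side","pics/side_i.png",[462.2,-296,94.7],0,0)
cv2.imwrite("pics/cmp.png",np.hstack([a,b]))
E
```

```text
(no output)
```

View pics/cmp.png

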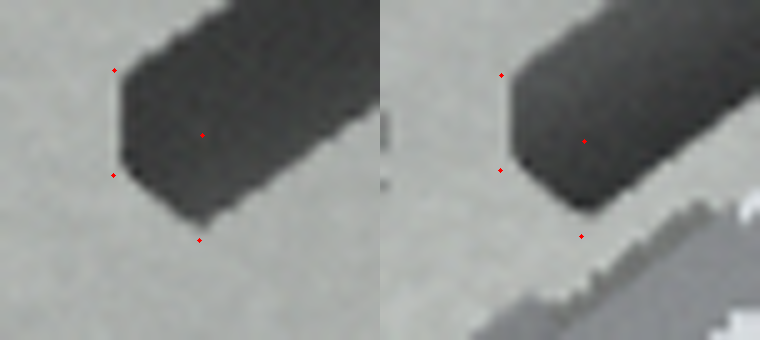

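Side crops before and after the pull match to within about 0.5 px (back bottom corner (200,225) before, (210,213) after), so the hook has not really slipped. I lower it into the saddles.

>>> step_arm([
  [0.3,0,-0.01,0],
  [0.4,0,0,0],
  [0.2,0,0,0],
  [0.1,0,0,0],
  [0.08,0,0,0],
  [0.08,0,0,0],
  [0.08,0,0,0],
  [0.08,0,0,0],
  [0.05,0,0,0],
  [0,0,0,0],
])

```text
t: 23.55
eef_pos: [461.6, -296.5, 25.9]
tcp_rot: [1.97, 1.571, 2.167]
ft_force: [0.1, 0.8, -1.5]
opening: 0.208
```

```bash
python3 f.py; python3 look2.py j
```

```text
t 23.55 p [ 461.6 -296.5   25.9] Ftool(x,y,z) [1.52 0.78 0.3 ] travel -163.7 op 0.2078071115718631
p [ 461.6 -296.5   25.9] x [-2.e-04  2.e-04 -1.e+00] y [-0.196  0.981  0.   ] f [ 0.1  0.8 -1.5] op 0.208 t 23.55
shift units [0.027 0.004 0.006]
world turn deg 0.002481383528574038 tool-x units -0.00031017294107175475
```

View pics/look2_j.png

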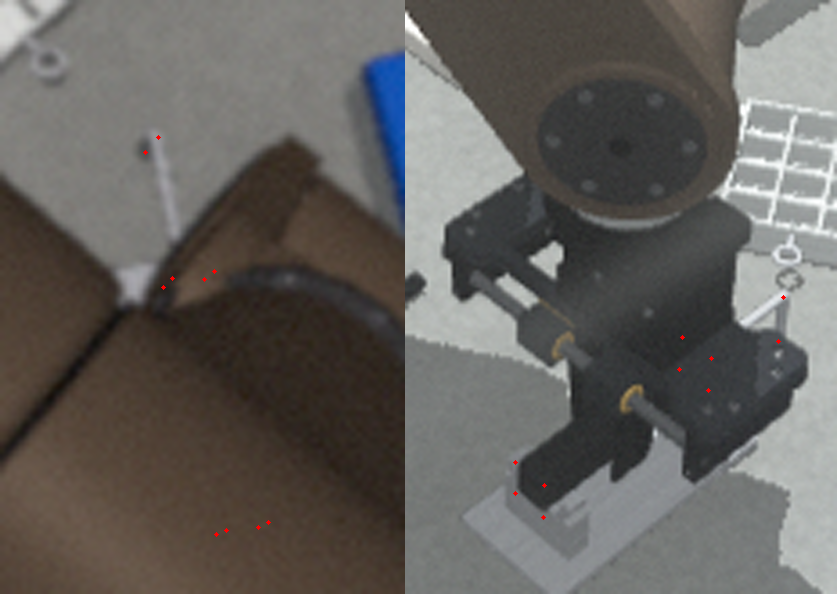

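The handle sits between the cheeks. I lower the last 1 mm and open.

>>> step_arm([
  [0.02,0,0,0],
  [0,0,0,0],
  [0,0,0,0],
])

```text
t: 24.02
eef_pos: [461.7, -296.5, 25.1]
tcp_rot: [0.989, 1.571, 1.186]
ft_force: [0.7, -0.1, -2.3]
opening: 0.208
```

>>> step_arm([
  [0,0,0,0],
  [0,0,0,0],
  [0,0,0,0],
  [0,0,0,0],
  [0,0,0,0],
  [0,0,0,0],
  [0,0,0,0],
  [0,0,0,0],
], jaw=0)

```text
t: 25.02
eef_pos: [461.7, -296.5, 25.1]
tcp_rot: [1.024, 1.571, 1.221]
ft_force: [-0.5, 0.1, -0.3]
opening: 0.971
```

>>> step_arm([
  [-0.1,0,0,0],
  [-0.3,0,0,0],
  [-0.6,0,0,0],
  [-0.8,0,0,0],
  [-1,0,0,0],
  [-1,0,0,0],
  [0,0,-0.6,0],
  [0,0.9,0,0],
  [0,0.9,0,0],
  [0,0.9,0,0],
  [0,0.9,0,0],
  [0,0.9,0,0],
  [0,0.9,0,0],
  [0,0,0,0],
  [0,0,0,0],
])

```text
t: 26.9
eef_pos: [379.8, -37.9, 215.8]
tcp_rot: [-0.515, 1.569, -0.318]
ft_force: [1.5, -1.0, 0.6]
opening: 1.002
```

```bash
python3 f.py; python3 - <<'E'
from h import *
ims={n:read_camera(n)[:,:,::-1] for n in("top","side")}
for n in ims: cv2.imwrite(f"pics/{n}_k.png",ims[n])
crop("top",405,230,60,100,5.5,"a",im=ims["top"]);crop("side",310,310,110,100,4.2,"b",im=ims["side"])
c=np.zeros((600,800,3),np.uint8);a=cv2.imread("pics/a.png");b=cv2.imread("pics/b.png");c[:a.shape[0],:330]=a;c[:420,330:330+b.shape[1]]=b[:,:470];cv2.imwrite("pics/end.png",c)
crop("top",405,230,60,100,6,"t_h2",im=ims["top"])
o=cv2.imread("pics/top0.png");print(np.abs(o[230:330,405:465].astype(int)-ims["top"][230:330,405:465]).mean())
E
```

```text
t 26.9 p [379.8 -37.9 215.8] Ftool(x,y,z) [-0.56 -1.28  1.24] travel -193.1 op 1.001945177349793
6.890722222222222
```

View pics/end.png

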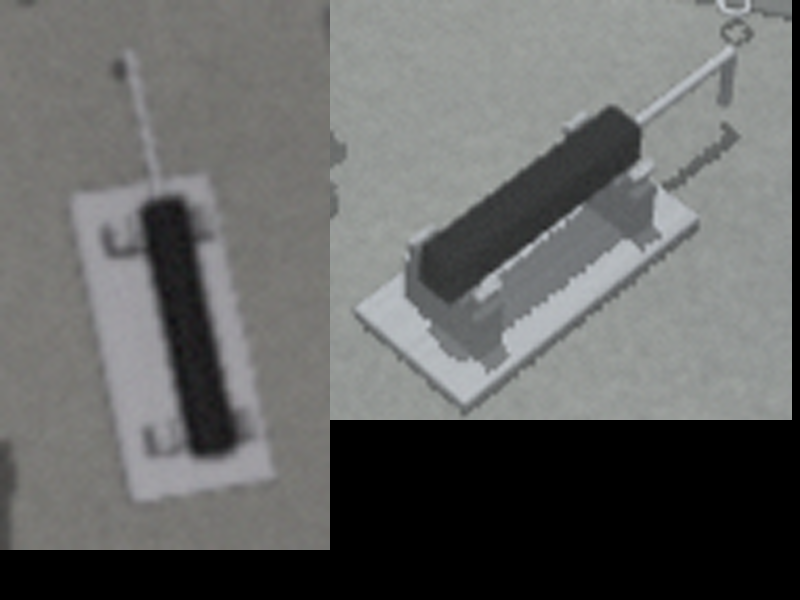

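View pics/top_k.png

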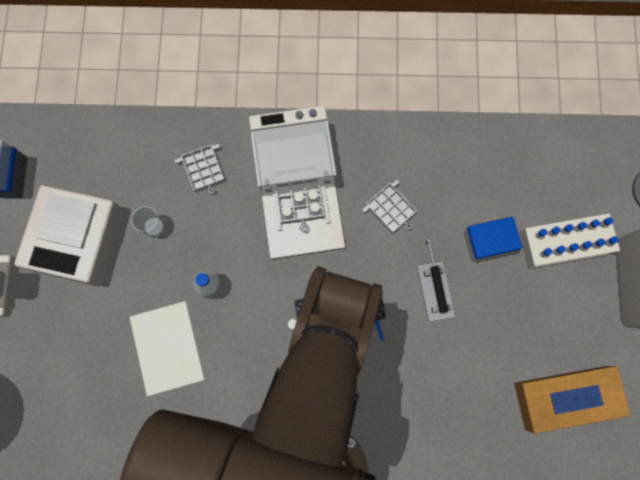

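View pics/side_k.png

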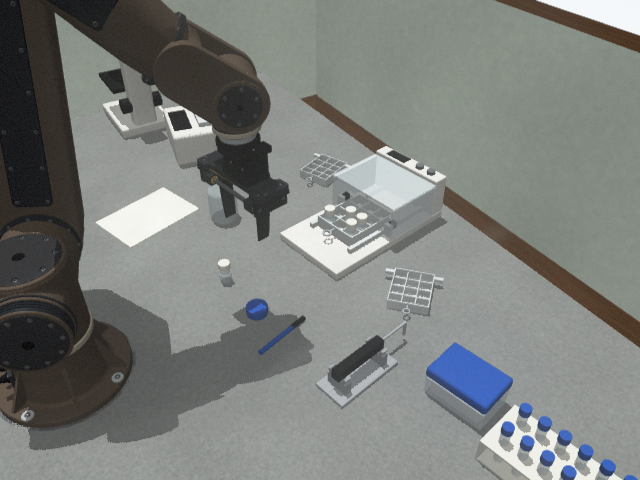

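```bash
python3 - <<'E'
from h import *
crop("side",310,215,40,30,18,"zk",im=cv2.imread("pics/side_k.png"))
im=cv2.imread("pics/side_k.png"); 
for uv in([327,232],[328,233]):
    e=back("side",uv,42)[0]; d=e[:2]-[713,67.4]; print(e,'tray x',d@[.987,.159]+22)
E
```

```text
[618.22045056  55.32630474  42.        ] tray x -73.46713283953704
[618.15956392  50.89614377  42.        ] tray x -74.23162355578434
```

View pics/zk.png

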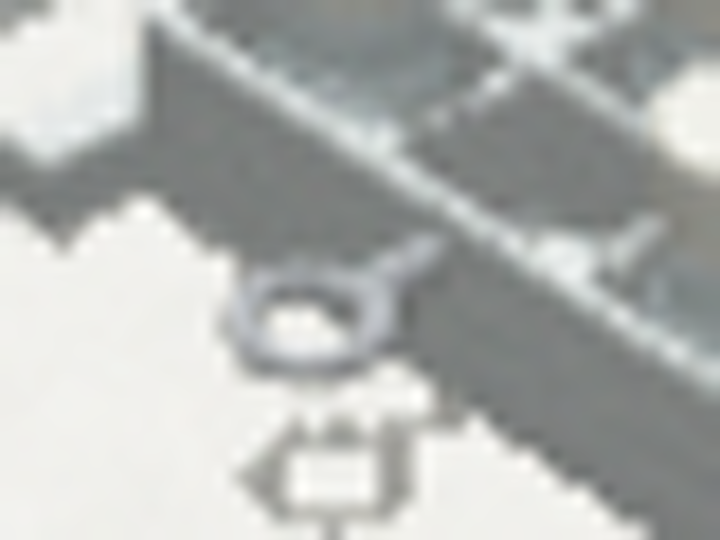

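The ring sits at side pixel (327,232), which puts the tray at about -74 mm, inside the required range. The hook's pictures match the start.

```bash
python3 -c "
from cell import *
print(job_done(), state()['t'])"
```

```text
the job is handed in; nothing more can be done
the job is handed in; nothing more can be done
```

I hooked the tray's eye and drew the tray out against its sprung stops. I held it for about 1.1 s at a measured 14–15 N, 15.3 N at most in any reading. Then I unhooked it, laid the hook back in its rest, moved the gripper clear and handed the job in at about 27 s. No verdict was reported.

**Last checks:**
- **Tray:** it measures about 74 mm out from the warmer (allowed 64 to 92 mm), with all four vials standing.
- **Hook:** in both camera views it lies in its saddles as it did at the start.
- **Bystanders:** those in view looked unmoved. The arm hid part of the bench from above, but the side view shows the cap, pen, vial and tip box in place. The bottle and the beaker are partly or wholly hidden from the side but look unmoved from above.

**Uncertain:**
- **Pull force:** force was only read at the end of each move, so I could not see peaks between readings. It came from the wrist sensor, with about 1 N of noise.
- **Hook angle:** after the pull the hook seemed turned in the grip by about 0.02 rad. This no longer showed once it lay in the rest.

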